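Put the ring box away in the swivel-lid keepsake box

TASK

Put the blue ring box away in the black-and-cream keepsake box: swing the heavy stone lid, which was left ajar, out of the way, set the ring box down upright inside, then swing the lid fully shut until its brass strike has snapped into the roller catch and the lid sits home. Push the lid gently and do not let it slam, do not drop the ring box, and leave the vase, the wire cube and the trinket tray where they are.

Things in the scene. Friction and masses are not known exactly. Their poses are not given: they have to be found in the camera images.
- box: the heavy keepsake box, black with cream diamonds and copper rim, fixed. Sizes in mm: outside 130 (x) x 180 (y) x 60 high; walls and floor 8 thick; open top. Origin: centre of its underside, on the table; +x points away from the robot, within 0.3 rad. A 16 x 16 block as high as the walls fills its inside corner at +x +y and carries the lid's pin at x 53, y 78
- lid: its flat black stone lid with cream diamonds, 12 thick, 0.55 kg, turning level about the pin. Origin: on the pin axis at the lid's underside, 61 above the table. Slab in its own frame: x -126 to 12, y -168 to 12, z 0 to 12. Axes equal the box's when shut; it opens clockwise from above, to yaw -1.75 against the box (starts at -0.40 to -0.70), and stays where left
- lid_corner (a point): the lid's free corner, diagonally away from the pin, at half its thickness (lid frame x -126, y -168, z 6). Shut, the -x edge stands about 8 over the box's near wall. Pushed on that edge near this corner, round the pin, the lid turns under about 1 N, 2 to 3 N if brisk (more if the finger drags along the edge); more than 17 N on the lid anywhere would chip the stone, and turning faster than 4 rad/s is a slam
- home_corner (a point): point fixed to the box where lid_corner stands when the lid is shut, nominally: box frame x -73, y -90, z 67; axes as the box. The true shut place lies up to 7 mm before or beyond it along the box's x, for the strike is screwed on through slots, set by eye, and is not measured
- catch: brass roller catch outside the box's +x wall, 40 wide (y), 30 deep; origin: front face, mid-width, 57 above the table (box frame x 73, y -70). The lid's strike, a brass angle at its x = 12 edge, y -148 (40 wide, nose about 22 long), enters it. Sprung rollers resist the last 7 mm of closing with 6 to 9 N (12 at most) near lid_corner, to a crest 2 mm short of shut; past it they snap the lid home, firm
- ringbox: the loose blue cloth ring box with a brass seam: 50 (x) x 44 (y) x 38 (z), about 70 g, standing on the table. Origin: its centre, half-way up; z up
- vase: bystander: round white vase with grey bands, 132 across, 160 high; origin: centre of its foot
- wire_cube: bystander: open cube of copper bars, 130 each way, bars 8 thick; origin: centre of its underside
- trinket_tray: bystander: open black tray with cream diamonds, 120 x 200 x 55 high, behind the keepsake box; origin: centre of its underside
Things that resemble listed ones, but are neither listed nor needed, are in the scene too. There is more than one size of the ringbox; the job needs the largest.

How it is judged:
On the way, in this order (a step that is already met when the one before it is completed fails the run):
1. the ring box stands upright on the floor of the keepsake box (x of ringbox in the frame of box between -0.05 and 0.05 m and y of ringbox in the frame of box between -0.075 and 0.075 m and height (world z) of ringbox below 0.031 m and angle between ringbox's own z axis and vertical below 0.15 rad), for 0.2 s.
2. the lid is home: its strike presses on the catch (contact force between lid and catch above 1 N and distance between lid_corner and home_corner below 0.012 m), for 0.3 s.
At the end, for the whole second after the job is handed in: the lid is shut past its catch and at rest, held by the rollers so that its strike presses on the catch (over 1 N, free corner within 12 mm of its nominal home point), with the ring box standing upright (within 0.15 rad) on the floor inside the keepsake box (all of step 1 and all of step 2 and angular speed of lid below 0.05 rad/s); the robot touches nothing.
It fails at once if the lid is pushed with more than 17 N (contact force between lid and the fingers above 17 N or contact force between lid and the arm above 17 N).
It fails at once if the lid slams or is flung: it turns faster than 4 rad/s (angular speed of lid above 4 rad/s).
It fails at once if the ring box is dropped (falls freely more than about 25 mm) (linear speed of ringbox above 0.7 m/s and contact force between ringbox and the fingers below 0.1 N).
It fails at once if the vase, the wire cube or the trinket tray is shifted by more than 30 mm, or the vase or cube is tipped (distance of any of vase, wire_cube, trinket_tray from where it was at the start of the episode above 0.03 m or angle between any of vase, wire_cube's own z axis and vertical above 0.3 rad).
It also fails if it takes over 72 s, if anything falls off the work surface, if the arm or the gripper's body presses on something with over 40 N, if the wrist force passes 120 N, or if a joint passes its speed limit or range.

ROBOT

A 7-joint arm with a two-finger parallel gripper is mounted at the origin on the work surface. World frame = base frame: x ahead of the robot, y to its left, z up, the work surface at z = 0. Lengths are in m, angles in rad, forces in N, time in s.
With the tool pointing down it reaches from about 0.425 to 0.875 m from the base axis. Payload 4.7 kg.
Tool frame: the origin (TCP) lies at the very end of the fingers, on their centre line; the grasp point (between the pads) lies 19 mm behind it; z points along the fingers, y is the line along which they close (so a half turn about z gives the same grasp; the last joint's range is limited). The gripper opens to 87 mm and grips with 3 to 60 N. Pads are 19 mm wide; open, the fingers measure 117 mm over their backs; the gripper's body (75 mm by 190 mm) begins 51 mm behind the grasp point.
Start: joints at [1.252, 0.321, -0.07, 1.45, 0.023, 1.371, -0.057], TCP at [0.212, -0.614, 0.202] pointing down, gripper open.
Joint ranges: [-2.86, 2.86], [-0.3, 2.09], [-1.38, 1.24], [0.06, 2.45], [-1.56, 4.7], [0.09, 2.05], [-2.69, 2.69]. Speed limits (rad/s): [2.57, 2.57, 3.14, 3.14, 3.14, 3.14, 3.14].

INTERFACE

Orientations are given as a rotation vector (axis times angle).
In Python, from bench import ctrl, get_image, job gives the robot as it stands.
- The arm moves only by the shell command python3 -m crank 'ROWS' [FORCE]. ROWS is JSON, a list that holds one entry, the list of rows, each a list of 5 numbers: the shift along the tool's x, y, z in mm, then the turn about the tool's z in rad, then the closure, from -1 (fully open) to 1 (shut), so that 0 is half open. A call has 1 to 10 rows; each row shifts and turns the commanded pose from where the row before left it, along the tool's axes as they then stand; what a row does not reach is not made up. A row lasts 1/12 s, in which the tool goes at most 41.7 mm and 7.16 degrees, less where a joint would pass 70% of its speed; a pose out of reach is approached as far as the arm can. A call with a gripper value outside its range is refused whole. The fingers move at their own pace and stop on an object; FORCE is the grip in N (left out, the last holds). Time passes only in rows, so rows that do not move let the fingers close. It gives the time, the measured TCP pose, the force, the opening and the grip force at its end, in the units of the state.
- ctrl.get_state(): the state, without advancing time (a new reading comes with each control period).
- get_image(name): name is "side" or "top" or "wrist"; returns a dict with "pixels" (384x512x3 uint8, red, green, blue), "fx", "fy", "cx", "cy" (pixels), "k1" (the pictures are not rectified: a ray, as slopes to the right and down, at radius r is drawn at 1 + k1 r^2 times it, then the intrinsics apply), "T" (4x4, takes a point from camera to world coordinates); the wrist camera has in their place "T_tool_cam" (4x4, takes a point from camera to tool coordinates, whose origin is the TCP and whose axes are the flange's). Camera axes: x right, y down, z forward; pixel columns grow to the right and rows downward; lengths in m; the calibration is good to about 2 mm. A picture is of the moment at which its call begins: read the wrist's pose just before it. There is no depth.
- job.close_job(): hands the job in; it is judged then, once.
The state is a dict: "time": time; "joint_positions": joint angles; "qd": joint speeds; "joint_torque": joint torques, N m; "position": TCP position; "tool_rot": TCP orientation; "ft_force": force on the tool from outside, world axes, zero at the start; "torque": the same for the moment, N m; "grip_width": opening from 0.0 (shut) to 1.0 (fully open); "grip_force": force on a finger pad.
Only numpy, scipy, OpenCV 4.12 (cv2) and the standard library are available. Lean on these libraries where they do the work, as an engineer would, in place of code of your own. Each camera call takes 0.05 s, during which the arm holds its last target. There are 200 camera calls.

## Working session

There is one attempt and no reset: what is moved stays moved. The work goes in short steps, Python scripts to look and compute and a shell command to move; the robot and the scene stay as the last step left them, time stands still between calls to the robot, and variables do not carry over. Pictures are saved under pics/ and viewed, at most 10 in all, crops included, and the job is handed in when it is done.

```bash
mkdir -p pics; ls; cat > h.py <<'E'
import numpy as np, cv2
from bench import ctrl, get_image, job
from scipy.spatial.transform import Rotation as R
def grab(n, f=None):
    s=ctrl.get_state(); im=get_image(n)
    if n=="wrist":
        T=np.eye(4); T[:3,:3]=R.from_rotvec(s["tool_rot"]).as_matrix(); T[:3,3]=s["position"]
        im["T"]=T@np.array(im["T_tool_cam"])
    if f: cv2.imwrite("pics/"+f, im["pixels"][:,:,::-1])
    return im
def ray(im,u,v):
    K=np.array([[im["fx"],0,im["cx"]],[0,im["fy"],im["cy"]],[0,0,1.]])
    p=cv2.undistortPoints(np.array([[[u,v]]],float),K,np.array([im["k1"],0,0,0.]))[0,0]
    T=np.array(im["T"]); return T[:3,3],T[:3,:3]@np.array([p[0],p[1],1])
def onz(im,u,v,z):
    o,d=ray(im,u,v); return o+d*(z-o[2])/d[2]
def proj(im,P):
    T=np.array(im["T"]); c=T[:3,:3].T@(np.array(P)-T[:3,3]); a=c[:2]/c[2]; a=a*(1+im["k1"]*(a@a))
    return im["fx"]*a[0]+im["cx"], im["fy"]*a[1]+im["cy"]
E
python3 - <<'E'
from h import *
for n in("top","side"):
    im=grab(n,n+"0.png"); print(n,np.round(im["T"],3).tolist(),im["fx"],im["k1"])
s=ctrl.get_state(); print(s)
a=np.hstack([cv2.imread("pics/top0.png"),cv2.imread("pics/side0.png")])
E
```

```text
pics
top [[-0.023, -0.982, 0.188, 0.438], [-1.0, 0.024, 0.004, 0.009], [-0.008, -0.188, -0.982, 1.104], [0.0, 0.0, 0.0, 1.0]] 419.60064763651417 -0.04251055888678432
side [[0.809, -0.448, 0.381, 0.213], [-0.588, -0.636, 0.5, -0.576], [0.019, -0.628, -0.778, 0.938], [0.0, 0.0, 0.0, 1.0]] 455.51979847147976 -0.18208305988615867
{'time': 0.1, 'joint_positions': array([ 1.25208351,  0.32177539, -0.07007734,  1.45155165,  0.02260052,
        1.37081601, -0.05688771]), 'qd': array([ 0.00027481, -0.00168319,  0.0012316 , -0.00411177,  0.00045637,
        0.0005718 , -0.00025434]), 'joint_torque': array([-1.27030384e-03, -4.92573810e+01, -4.05707778e-01, -3.13400137e+01,
       -6.39214274e-02,  3.94879316e-02,  5.62568607e-05]), 'position': array([ 0.21212857, -0.61384266,  0.20145433]), 'tool_rot': array([-3.09649025e+00, -5.20138161e-01,  6.07594185e-04]), 'ft_force': array([-0.10987902, -0.4352559 ,  0.15705558]), 'torque': array([-0.00325124, -0.04122073,  0.00389141]), 'grip_force': 0.0, 'grip_width': 0.9984389240817907}
```

View pics/top0.png

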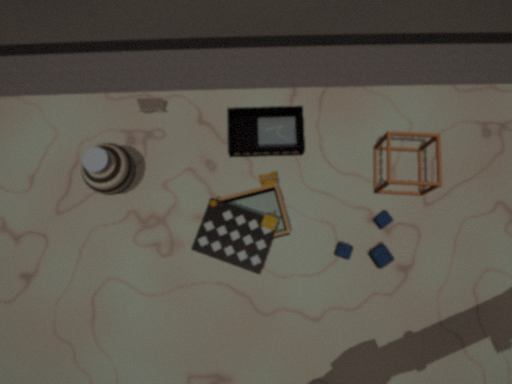

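View pics/side0.png

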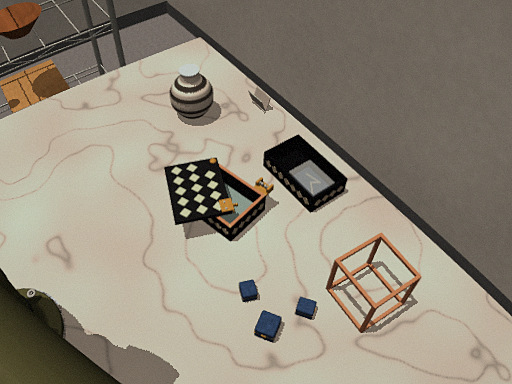

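The top view has the box near (250,215), with the lid pin at (213,203), the strike at (270,221) and the catch at (268,180). The three blue boxes are at (381,256), (343,250) and (383,219), the first being the largest. The vase is on the left, the cube on the right and the tray behind the box.

```bash
python3 - <<'E'
from h import *
ims={n:grab(n) for n in("top","side")}
for n,im in ims.items():
    hsv=cv2.cvtColor(im["pixels"],cv2.COLOR_RGB2HSV)
    m=cv2.inRange(hsv,(100,110,25),(125,255,200)); N,l,st,c=cv2.connectedComponentsWithStats(m)
    for i in range(1,N):
        if st[i,4]>60: print(n,"blue",st[i,4],c[i],onz(im,*c[i],.03).round(3), cv2.minAreaRect(np.argwhere(l==i)[:,::-1].astype(np.float32)))
im=ims["top"]
for nm,u,v,z in[("pin",213,203,.075),("rim LR",290,233,.06),("rim UR",275,189,.06),("catch",268,180,.06),("strike",270,221,.075),("lid LL",193,247,.073),("lid LR",261,272,.073),("lid top",213,200,.073),("cube far",385,132,.13),("cube near",374,193,.13)]: print(nm,onz(im,u,v,z).round(3))
c=cv2.resize(im["pixels"][155:285,180:300],None,fx=4.5,fy=4.5,interpolation=cv2.INTER_CUBIC)
c=cv2.convertScaleAbs(c,alpha=1.8); cv2.imwrite("pics/c1.png",c[:,:,::-1])
E
```

```text
top blue 139 [382.71942446 219.14388489] [ 0.566 -0.31   0.03 ] ((382.4835510253906, 219.18032836914062), (11.139209747314453, 13.315836906433105), 50.19443130493164)
top blue 139 [343.42446043 250.1294964 ] [ 0.489 -0.203  0.03 ] ((343.5000305175781, 250.0), (13.597793579101562, 11.067971229553223), 18.434947967529297)
top blue 264 [380.73863636 255.46969697] [ 0.473 -0.298  0.03 ] ((380.69232177734375, 255.53843688964844), (17.750404357910156, 15.531603813171387), 56.3099365234375)
side blue 237 [247.78059072 288.7257384 ] [ 0.485 -0.208  0.03 ] ((248.11767578125, 289.9706115722656), (18.91777801513672, 14.794672966003418), 75.96376037597656)
side blue 251 [305.82071713 306.11952191] [ 0.562 -0.316  0.03 ] ((305.7452697753906, 306.1415100097656), (17.170068740844727, 14.972299575805664), 15.945395469665527)
side blue 450 [267.64888889 323.88      ] [ 0.471 -0.3    0.03 ] ((267.6379699707031, 324.1551513671875), (20.24079132080078, 22.840526580810547), 21.801410675048828)
pin [0.611 0.123 0.075]
rim LR [ 0.534 -0.067  0.06 ]
rim UR [ 0.646 -0.033  0.06 ]
catch [ 0.67  -0.016  0.06 ]
strike [ 0.563 -0.018  0.075]
lid LL [0.504 0.172 0.073]
lid LR [0.44  0.007 0.073]
lid top [0.619 0.123 0.073]
cube far [ 0.767 -0.303  0.13 ]
cube near [ 0.617 -0.264  0.13 ]
```

View pics/c1.png

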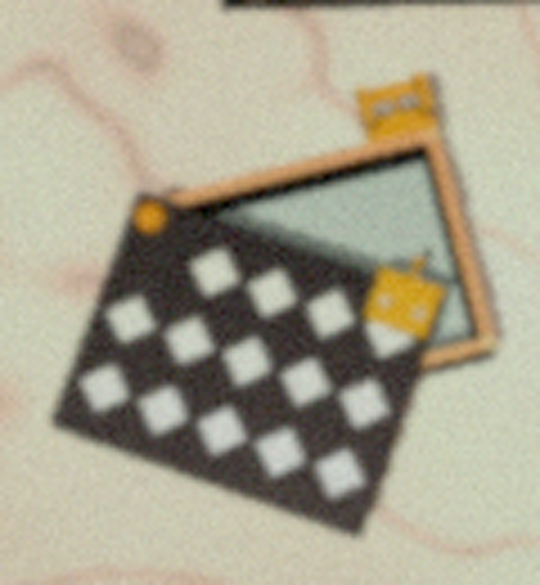

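The crop, enlarged 4.5 times, shows the pin at (150,216), the right rim corners at (438,140) and (492,345), and the lid corners at (55,420) and (358,530). The box yaw is about 0.2 and the lid is open by about 0.57. I'll move over the box with the fingers shut and look from close up.

```bash
python3 -m crank '[[[28,-25,-6,0,1],[28,-25,-6,0,1],[28,-25,-6,0,1],[28,-25,-6,0,1],[28,-25,-6,0,1],[28,-25,-6,0,1],[28,-25,-6,0,1],[28,-25,-6,0,1],[28,-25,-6,0,1],[28,-25,-6,0,1]]]' 10
python3 -m crank '[[[28,-25,-6,0,1],[28,-25,-6,0,1],[28,-25,-6,0,1],[28,-25,-6,0,1],[28,-25,-6,0,1],[28,-25,-6,0,1],[28,-25,-6,0,1],[0,0,0,0,1],[0,0,0,-0.12,1],[0,0,0,-0.12,1]]]'
python3 -m crank '[[[0,0,0,-0.12,1],[0,0,0,-0.12,1],[0,0,0,-0.12,1],[0,0,0,-0.12,1],[0,0,0,-0.12,1],[0,0,0,0,1],[0,0,0,0,1]]]'
python3 - <<'E'
from h import *
im=grab("wrist","w1.png"); print(np.round(im["T"],3).tolist(), np.round(im["T_tool_cam"],3).tolist(), im["fx"],im["k1"])
E
```

```text
time: 1.03
position: [0.3957, -0.2848, 0.2628]
tool_rot: [3.098, 0.52, -0.0]
ft_force: [0.6, 0.5, 0.7]
grip_width: 0.32
grip_force: 0.0
time: 1.87
position: [0.5234, -0.0563, 0.3042]
tool_rot: [-3.01, -0.899, 0.001]
ft_force: [-0.2, -0.2, 0.1]
grip_width: 0.001
grip_force: 0.0
time: 2.45
position: [0.5232, -0.0574, 0.3043]
tool_rot: [-2.62, -1.734, 0.0]
ft_force: [0.0, 0.2, -0.3]
grip_width: 0.004
grip_force: 0.0
[[0.921, -0.378, -0.1, 0.551], [-0.391, -0.889, -0.237, 0.008], [0.001, 0.258, -0.966, 0.488], [0.0, 0.0, 0.0, 1.0]] [[0.0, -0.966, -0.257, 0.071], [1.0, -0.0, 0.001, -0.0], [-0.001, -0.257, 0.966, -0.183], [0.0, 0.0, 0.0, 1.0]] 270.9599443162709 -0.04988586843655193
```

View pics/w1.png

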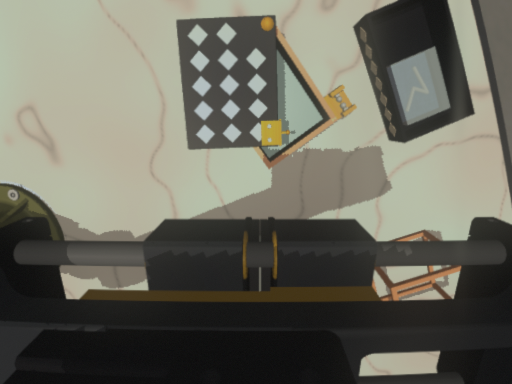

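The wrist view shows the pin at (267,24), the lid corners at (178,20) and (189,149), and the rim corners at (270,166) and (334,117). The catch is at (341,101). I'll turn these into poses.

```bash
python3 - <<'E'
from h import *
im=grab("wrist")
P={}
for n,u,v,z in[("pin",267,24,.074),("rimN",270,166,.06),("rimF",334,117,.06),("lidL",178,20,.073),("lidC",189,149,.073)]:
    P[n]=onz(im,u,v,z)[:2]; print(n,P[n].round(4))
a=lambda v:np.arctan2(v[1],v[0])
print("rim yaw",a(P["rimF"]-P["rimN"]),np.linalg.norm(P["rimF"]-P["rimN"]))
# rigid fit box frame
A=np.array([[.053,.078],[-.065,-.09],[.065,-.09]]);B=np.array([P["pin"],P["rimN"],P["rimF"]])
def fit(A,B):
    a0,b0=A.mean(0),B.mean(0);H=(A-a0).T@(B-b0);th=np.arctan2(H[0,1]-H[1,0],H[0,0]+H[1,1])
    c,s=np.cos(th),np.sin(th);M=np.array([[c,-s],[s,c]]);return th,b0-M@a0,np.round((A-a0)@M.T+b0-B,4)
print("box",fit(A,B))
print("lid",fit(np.array([[0,0],[-.126,.012],[-.126,-.168]]),np.array([P["pin"],P["lidL"],P["lidC"]])))
E
```

```text
pin [0.6112 0.1231]
rimN [ 0.5386 -0.0642]
rimF [ 0.6581 -0.0322]
lidL [0.5002 0.1772]
lidC [0.4353 0.0107]
rim yaw 0.2612565562852646 0.12362196271943496
box (np.float64(0.2395297007684379), array([0.57738595, 0.03773787]), array([[-0.0008,  0.003 ],
       [-0.003 , -0.001 ],
       [ 0.0038, -0.002 ]]))
lid (np.float64(-0.3631378971969569), array([0.61255822, 0.12241364]), array([[ 0.0014, -0.0007],
       [-0.0012,  0.0012],
       [-0.0002, -0.0005]]))
```

```bash
python3 -m crank '[[[34,18,20,0,1],[34,18,20,0,1],[34,19,20,0,1],[0,0,35,0,1],[0,0,35,0,1],[0,0,35,0,1],[0,0,35,-0.04,1],[0,0,0,0,1],[0,0,0,0,1]]]'
python3 -c "
from h import *
s=ctrl.get_state();p=s['position'];th=-.363;c,si=np.cos(th),np.sin(th);d=p[:2]-[.612,.1225]
print(p,s['tool_rot'],s['ft_force'],'lid frame',c*d[0]+si*d[1],-si*d[0]+c*d[1])"
```

```text
time: 3.3
position: [0.6084, 0.0122, 0.1056]
tool_rot: [-2.581, -1.786, 0.005]
ft_force: [-0.4, 1.6, 0.6]
grip_width: 0.005
grip_force: 0.0
[0.60839594 0.01224922 0.10560227] [-2.58120754 -1.78608053  0.00491597] [-0.41247546  1.62546005  0.64592126] lid frame 0.0357786804118436 -0.1043461021023938
```

```bash
python3 -m crank '[[[4,2,20,0,1],[0,0,21,0,1],[0,0,0,0,1],[0,-4,0,0,1],[0,-4,0,0,1],[0,-3,0,0,1],[-1,-4,0,0.04,1],[-1,-4,0,0.04,1],[-1,-4,0,0.04,1],[0,0,0,0,1]]]'
```

```text
time: 4.13
position: [0.5905, 0.0216, 0.0676]
tool_rot: [2.683, 1.631, 0.002]
ft_force: [0.2, -0.3, 0.0]
grip_width: 0.008
grip_force: 0.0
```

```bash
python3 -m crank '[[[-1,-4,3,0.04,1],[-1,-4,0,0.04,1],[-1,-4,0,0.04,1],[-1,-4,0,0.04,1],[-1,-4,0,0.04,1],[-1,-4,0,0.04,1],[-1,-4,0,0.04,1],[-1,-4,0,0.04,1],[-1,-4,0,0.04,1],[0,0,0,0,1]]]'
python3 - <<'E'
from h import *
im=grab("wrist","w2.png")
E
```

```text
time: 4.97
position: [0.5566, 0.0361, 0.0641]
tool_rot: [2.932, 1.126, 0.002]
ft_force: [-0.2, 0.0, 0.7]
grip_width: 0.008
grip_force: 0.0
```

View pics/w2.png

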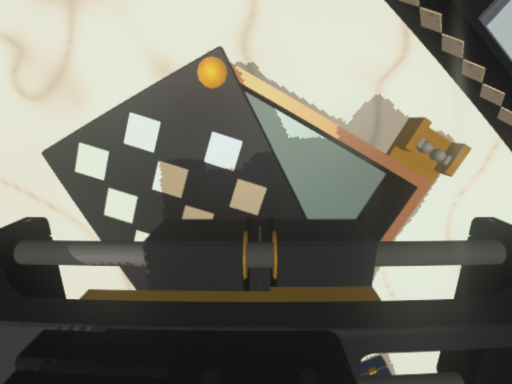

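The lid edge now runs from (240,85) to (305,218), and the lid is moving with the fingers. I'll work out its yaw.

```bash
python3 - <<'E'
from h import *
im=grab("wrist")
p,q,c,w=[onz(im,*x,.073)[:2] for x in((242,88),(304,215),(212,72),(44,152))]
print(p,q,c,w); d=q-p; print("lid yaw",np.arctan2(d[0],-d[1])); s=ctrl.get_state(); print(s["position"],2*np.arctan2(s["tool_rot"][1],s["tool_rot"][0]))
E
python3 -m crank '[[[-1,-4,0,0.04,1],[-1,-4,0,0.04,1],[-1,-4,0,0.04,1],[-1,-4,0,0.04,1],[-1,-4,0,0.04,1],[-1,-4,0,0.04,1],[-1,-4,0,0.04,1],[-1,-4,0,0.04,1],[-1,-4,0,0.04,1],[0,0,0,0,1]]]'
```

```text
[0.61614773 0.10384654] [0.58301643 0.01856988] [0.61098423 0.12338163] [0.49934381 0.17636009]
lid yaw -0.37056693051575473
[0.55706741 0.03542711 0.0638346 ] 0.734757949299346
time: 5.9
position: [0.5296, 0.0613, 0.0634]
tool_rot: [3.087, 0.584, 0.001]
ft_force: [0.8, -0.1, -0.8]
grip_width: 0.001
grip_force: 0.0
```

The lid yaw comes out unchanged at -0.37, which doesn't fit. I'll check from above.

```bash
python3 - <<'E'
from h import *
a=grab("top")["pixels"][150:290,180:310]; b=grab("side")["pixels"][130:260,140:290]
f=lambda x,g:cv2.resize(cv2.convertScaleAbs(x,alpha=g),(390,420),interpolation=cv2.INTER_CUBIC)
cv2.imwrite("pics/c2.png",np.hstack([f(a,1.8),f(b,1)])[:,:,::-1])
E
```

```text
(no output)
```

View pics/c2.png

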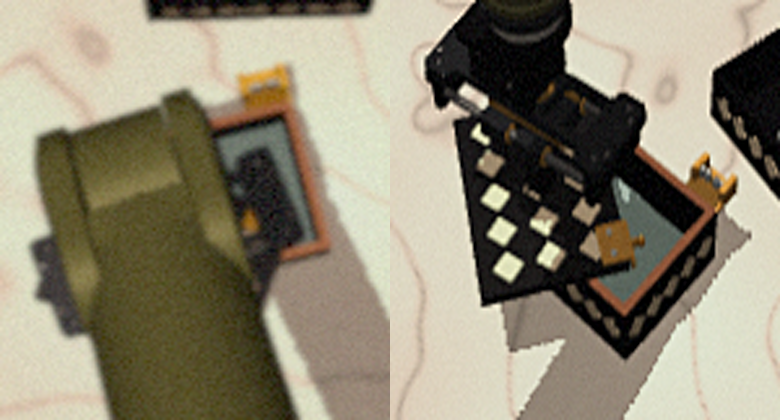

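```bash
python3 - <<'E'
from h import *
T=grab("top");S=grab("side")
def tri(a,b):
    o1,d1=ray(T,*a);o2,d2=ray(S,*b);t=np.linalg.lstsq(np.c_[d1,-d2],o2-o1,rcond=None)[0];p,q=o1+d1*t[0],o2+d2*t[1];return ((p+q)/2).round(4),np.linalg.norm(p-q).round(4)
print("pin",tri((213.3,203),(213,161)));print("strike",tri((270,222),(227,205)))
print("tray/ cube", proj(S,[.658,-.032,.06]))
s=ctrl.get_state();p=s["position"];print(p,s["ft_force"],s["torque"],s["joint_torque"].round(2),proj(S,p),proj(S,p+[0,0,.07]))
for q in ([.435,.011,.067],[.5,.177,.073],[.66,-.03,.06]):print(q,proj(S,q))
E
```

```text
pin (array([0.6115, 0.1226, 0.071 ]), np.float64(0.0014))
strike (array([ 0.5605, -0.0177,  0.0726]), np.float64(0.0008))
tray/ cube (np.float64(263.3309691335125), np.float64(193.6944950962503))
[0.52992493 0.06026529 0.06311841] [ 0.27535629 -0.06350788 -1.00634537] [-0.00402554  0.01481313 -0.043013  ] [-1.400e-01 -3.608e+01 -4.070e+00 -2.760e+01 -4.000e-02 -7.000e-02
  1.000e-02] (np.float64(199.32577915448752), np.float64(192.37053033858024)) (np.float64(197.13698236602949), np.float64(173.68494887886044))
[0.435, 0.011, 0.067] (np.float64(175.792485953231), np.float64(223.06864210921384))
[0.5, 0.177, 0.073] (np.float64(165.27270886633482), np.float64(166.15630746472758))
[0.66, -0.03, 0.06] (np.float64(263.49424447010756), np.float64(192.81369188793462))
```

```bash
python3 - <<'E'
from h import *
S=grab("side")["pixels"][135:235,155:275]
cv2.imwrite("pics/c3.png",cv2.convertScaleAbs(cv2.resize(S,(720,600),interpolation=cv2.INTER_CUBIC),alpha=1.6,beta=15)[:,:,::-1])
E
```

```text
(no output)
```

View pics/c3.png

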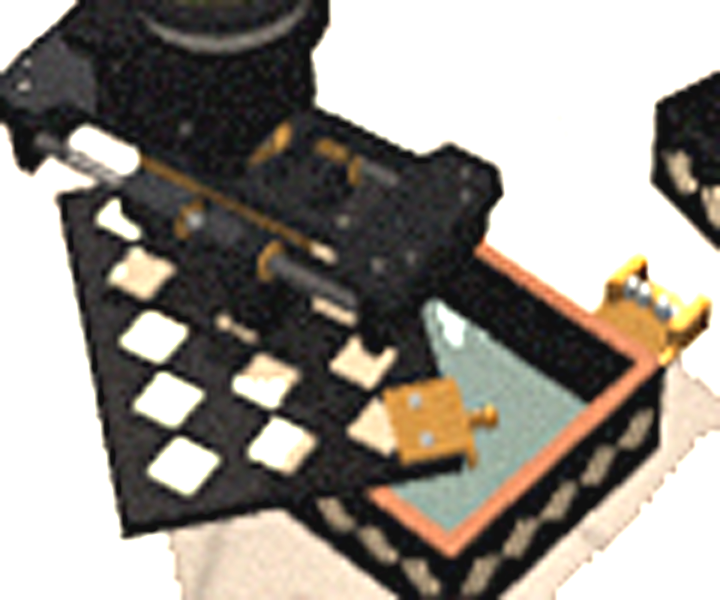

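The close-up shows the fingertip ending near (255,315), above the lid. The tip therefore stands about 10 to 20 mm higher than the reported TCP, and it slid over the lid. I'll touch the box's side rim, which is 60 mm high, to measure the true tip height.

```bash
python3 -m crank '[[[0,0,-40,0,1],[8,40,0,0,1],[8,40,0,0,1],[8,41,0,0,1],[0,0,0,0,1],[0,0,10,0,1],[0,0,10,0,1],[0,0,6,0,1],[0,0,0,0,1],[0,0,0,0,1]]]'
for i in 1 2 3; do python3 -m crank '[[[0,0,2,0,1],[0,0,0,0,1],[0,0,2,0,1],[0,0,0,0,1]]]'|egrep 'posi|ft'; done
```

```text
time: 6.98
position: [0.5949, -0.0418, 0.0761]
tool_rot: [-3.086, -0.586, 0.003]
ft_force: [0.2, -0.6, 0.6]
grip_width: 0.003
grip_force: 0.0
position: [0.5959, -0.0431, 0.073]
ft_force: [0.0, -0.4, 1.0]
position: [0.5957, -0.0433, 0.0686]
ft_force: [1.1, 0.7, 0.5]
position: [0.5957, -0.0432, 0.0646]
ft_force: [-0.2, 0.4, -0.6]
```

```bash
for i in 1 2 3 4 5; do python3 -m crank '[[[0,0,2,0,1],[0,0,0,0,1],[0,0,2,0,1],[0,0,0,0,1]]]'|egrep 'posi|ft'; done
```

```text
position: [0.5957, -0.0433, 0.0606]
ft_force: [0.4, 0.0, 0.1]
position: [0.5957, -0.0432, 0.0566]
ft_force: [-1.2, -0.5, -0.3]
position: [0.5957, -0.0432, 0.0526]
ft_force: [0.1, -0.1, -0.2]
position: [0.5957, -0.0432, 0.0486]
ft_force: [0.7, 0.2, -0.2]
position: [0.5956, -0.0432, 0.0446]
ft_force: [-0.6, -1.2, 0.6]
```

```bash
for i in 1 2 3 4 5 6 7 8; do python3 -m crank '[[[0,0,1,0,1],[0,0,0,0,1],[0,0,0,0,1]]]'|egrep 'posi|ft'; done
```

```text
position: [0.5958, -0.0432, 0.0439]
ft_force: [0.1, -0.5, 0.3]
position: [0.5959, -0.0432, 0.0429]
ft_force: [-0.2, 0.3, -0.4]
position: [0.5958, -0.0432, 0.0419]
ft_force: [0.2, -1.0, -0.0]
position: [0.5958, -0.0432, 0.0409]
ft_force: [0.6, -0.5, 0.4]
position: [0.596, -0.0432, 0.0404]
ft_force: [-0.8, 0.7, 3.0]
position: [0.5961, -0.0432, 0.0403]
ft_force: [-4.2, -1.1, 9.4]
position: [0.5961, -0.0432, 0.0402]
ft_force: [-5.7, 1.0, 14.9]
position: [0.5962, -0.0433, 0.0402]
ft_force: [-8.1, 0.1, 19.7]
```

The contact came at a reading of 0.0405, so the shut fingertips are about 19.5 mm above the reported z. I'll redo the push at a reading of about 0.045.

```bash
python3 -m crank '[[[0,0,-30,0,1],[0,0,-25,0,1],[18,-23,0,-0.12,1],[0,0,0,-0.12,1],[0,0,0,-0.12,1],[0,0,0,-0.12,1],[0,0,0,-0.12,1],[0,0,0,-0.12,1],[0,0,0,-0.11,1],[0,0,0,0,1]]]'
python3 -c "
from h import *
s=ctrl.get_state();p=s['position'];th=-.366;c,si=np.cos(th),np.sin(th);d=p[:2]-[.612,.1225]
print('yaw',2*np.arctan2(s['tool_rot'][1],s['tool_rot'][0]),'lid frame',c*d[0]+si*d[1],-si*d[0]+c*d[1])"
```

```text
time: 12.48
position: [0.6041, -0.0153, 0.0915]
tool_rot: [-2.588, -1.781, 0.0]
ft_force: [0.4, 0.1, -0.7]
grip_width: 0.005
grip_force: 0.0
yaw -5.077687550511152 lid frame 0.04191176185666328 -0.13148436954298187
```

```bash
python3 -m crank '[[[31,-2,0,0,1],[0,0,0,0,1],[0,0,23,0,1],[0,0,23,0,1],[0,0,0,0,1],[0,-4,0,0,1],[0,-4,0,0,1],[0,-3,0,0,1],[0,-2,0,0,1],[0,0,0,0,1]]]'
python3 -m crank '[[[-1,-4,0,0.04,1],[-1,-4,0,0.04,1],[-1,-4,0,0.04,1],[0,0,0,0,1]]]'
python3 - <<'E'
from h import *
im=grab("wrist"); print(proj(im,[.4994,.1764,.073]))
hsv=cv2.cvtColor(im["pixels"],cv2.COLOR_RGB2HSV); cv2.imwrite("pics/w3.png",im["pixels"][:,:,::-1])
m=((hsv[...,0]>10)&(hsv[...,0]<28)&(hsv[...,1]>150)&(hsv[...,2]>120)).astype(np.uint8); m[215:]=0
N,l,st,c=cv2.connectedComponentsWithStats(m)
for i in range(1,N):
    if st[i,4]>100: print(st[i],c[i],onz(im,*c[i],.074).round(4))
E
```

```text
time: 13.32
position: [0.6016, 0.0194, 0.0471]
tool_rot: [2.589, 1.777, 0.002]
ft_force: [-0.0, 0.1, -1.0]
grip_width: 0.009
grip_force: 0.0
time: 13.65
position: [0.5897, 0.0208, 0.0468]
tool_rot: [2.692, 1.616, 0.002]
ft_force: [0.9, -0.9, 0.6]
grip_width: 0.001
grip_force: 0.2
(np.float64(-6.722238966775933), np.float64(80.59723690928867))
[188  46  33  35 899] [203.74082314  63.15016685] [0.6103 0.1236 0.074 ]
[357 189  58  26 584] [390.24143836 205.79623288] [0.6698 0.001  0.074 ]
```

View pics/w3.png

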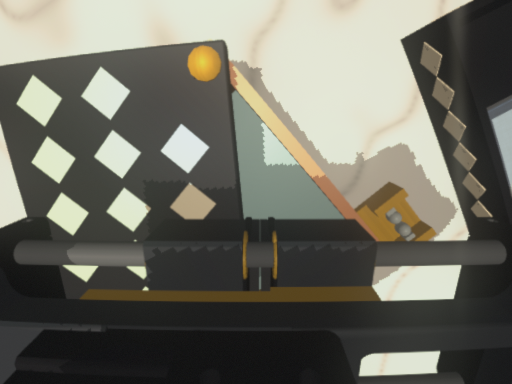

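The view shows the lid edge from (227,48) to (242,215), with the fingers at column 260. I'll check the yaw from the edge.

```bash
cat > ly.py <<'E'
from h import *
import sys
a=list(map(float,sys.argv[1:5])) if len(sys.argv)>1 else None
im=grab("wrist")
if a:
    p,q=onz(im,a[0],a[1],.073)[:2],onz(im,a[2],a[3],.073)[:2]; d=q-p; print("lid yaw",np.arctan2(d[0],-d[1]))
s=ctrl.get_state();print("tool yaw",2*np.arctan2(s["tool_rot"][1],s["tool_rot"][0])%(2*np.pi),s["position"],s["ft_force"])
E
python3 ly.py 228 60 242 215
python3 ly.py 20 64.5 200 45
```

```text
lid yaw -0.4174273411845909
tool yaw 1.0836299089111845 [0.58967706 0.02089381 0.04659021] [0.03502379 0.34930673 0.5514728 ]
lid yaw 1.151856670030912
tool yaw 1.0835229320493869 [0.58964828 0.0209153  0.04644989] [ 0.90251077 -0.14250229  0.30972606]
```

The lid is turning, now at -0.418, so I'll keep pushing.

```bash
python3 -m crank '[[[-1,-4,0,0.03,1],[-1,-4,0,0.04,1],[-1,-4,0,0.04,1],[-1,-4,0,0.04,1],[-1,-4,0,0.04,1],[-1,-4,0,0.04,1],[-1,-4,0,0.04,1],[-1,-4,0,0.04,1],[-1,-4,0,0.04,1],[-1,-4,0,0.04,1]]]'
python3 -m crank '[[[-1,-4,0,0.04,1],[-1,-4,0,0.04,1],[-1,-4,0,0.04,1],[-1,-4,0,0.04,1],[-1,-4,0,0.04,1],[-1,-4,0,0.04,1],[0,0,0,0,1],[0,0,0,0,1]]]'
python3 - <<'E'
from h import *
im=grab("wrist")
from math import *
g=cv2.GaussianBlur(cv2.cvtColor(im["pixels"],cv2.COLOR_RGB2GRAY),(5,5),0); e=cv2.Canny(g,40,120); e[212:]=0
for x1,y1,x2,y2 in sorted(cv2.HoughLinesP(e,1,pi/360,40,minLineLength=60,maxLineGap=8)[:,0].tolist(),key=lambda q:-hypot(q[2]-q[0],q[3]-q[1]))[:10]:
    p,q=onz(im,x1,y1,.073)[:2],onz(im,x2,y2,.073)[:2];d=q-p;print((x1,y1,x2,y2),"yaw mod 90",((atan2(d[1],d[0])+pi/2*10)%(pi/2))-pi/2,p.round(3),q.round(3))
E
python3 ly.py
```

```text
time: 14.63
position: [0.5528, 0.0363, 0.0465]
tool_rot: [2.954, 1.063, 0.002]
ft_force: [1.3, -2.7, 0.4]
grip_width: 0.006
grip_force: 1.5
time: 15.3
position: [0.5334, 0.0539, 0.046]
tool_rot: [3.061, 0.708, -0.0]
ft_force: [1.6, -0.8, -0.1]
grip_width: 0.004
grip_force: 0.4
(223, 63, 463, 125) yaw mod 90 -1.341312472917295 [0.615 0.116] [ 0.647 -0.021]
(295, 81, 419, 113) yaw mod 90 -1.3392285513759639 [0.624 0.077] [0.641 0.006]
(97, 51, 223, 40) yaw mod 90 -1.0564453048630114 [0.592 0.18 ] [0.625 0.121]
(234, 101, 243, 211) yaw mod 90 -1.0534901351270207 [0.6   0.102] [0.544 0.071]
(242, 80, 346, 105) yaw mod 90 -1.3357604839872685 [0.612 0.103] [0.625 0.046]
(445, 211, 483, 115) yaw mod 90 -1.3394849200761652 [ 0.599 -0.043] [ 0.657 -0.029]
(323, 100, 419, 124) yaw mod 90 -1.333216850353601 [0.622 0.058] [0.635 0.003]
(244, 53, 336, 76) yaw mod 90 -1.3405606518304385 [0.624 0.108] [0.636 0.058]
(1, 122, 25, 211) yaw mod 90 -1.0563986698403607 [0.531 0.222] [0.483 0.195]
(6, 62, 96, 52) yaw mod 90 -1.0615306797937425 [0.565 0.228] [0.591 0.181]
tool yaw 0.45388034520469933 [0.53351105 0.05399059 0.04595881] [-0.3083591  -1.04143077  0.84309361]
```

```bash
python3 -m crank '[[[-1,-4,0,0.04,1],[-1,-4,0,0.04,1],[-1,-4,0,0.04,1],[-1,-4,0,0.04,1],[-1,-4,0,0.04,1],[-1,-4,0,0.04,1],[-1,-4,0,0.04,1],[-1,-4,0,0.04,1],[0,0,0,0,1],[0,0,0,0,1]]]'
python3 -m crank '[[[0,4,0,0,1],[0,10,0,0,1],[0,0,-30,0,1],[0,0,-35,0,1],[0,0,-35,0,0],[0,0,-35,0,-1],[0,0,0,0,-1],[0,0,0,0,-1]]]'
cat > lines.py <<'E'
from h import *
from math import *
im=grab("wrist")
g=cv2.GaussianBlur(cv2.cvtColor(im["pixels"],cv2.COLOR_RGB2GRAY),(5,5),0); e=cv2.Canny(g,40,120); e[212:]=0
for x1,y1,x2,y2 in sorted(cv2.HoughLinesP(e,1,pi/360,40,minLineLength=50,maxLineGap=8)[:,0].tolist(),key=lambda q:-hypot(q[2]-q[0],q[3]-q[1]))[:12]:
    p,q=onz(im,x1,y1,.06)[:2],onz(im,x2,y2,.06)[:2];d=q-p;print((x1,y1,x2,y2),"yaw",round(((atan2(d[1],d[0])+pi/2*10)%(pi/2))-pi/2,3),p.round(3),q.round(3))
cv2.imwrite("pics/w4.png",im["pixels"][:,:,::-1])
E
python3 lines.py
```

```text
time: 16.23
position: [0.5158, 0.0822, 0.0458]
tool_rot: [-3.134, -0.211, 0.001]
ft_force: [0.6, -0.5, -0.0]
grip_width: 0.006
grip_force: 0.2
time: 16.9
position: [0.5197, 0.0674, 0.1833]
tool_rot: [3.134, 0.207, 0.008]
ft_force: [0.2, 0.2, -0.4]
grip_width: 0.222
grip_force: 0.0
(225, 90, 365, 76) yaw -1.338 [0.617 0.118] [ 0.651 -0.029]
(160, 83, 296, 73) yaw -1.374 [0.615 0.188] [0.644 0.045]
(376, 211, 376, 79) yaw -1.337 [ 0.504 -0.076] [ 0.65  -0.041]
(240, 193, 368, 180) yaw -1.334 [0.505 0.089] [ 0.54  -0.057]
(98, 94, 120, 211) yaw -1.378 [0.596 0.256] [0.464 0.23 ]
(237, 94, 352, 83) yaw -1.343 [0.614 0.105] [ 0.642 -0.016]
(238, 183, 340, 174) yaw -1.348 [0.517 0.092] [ 0.543 -0.023]
(369, 178, 369, 104) yaw -1.344 [ 0.543 -0.058] [ 0.624 -0.039]
(232, 112, 238, 182) yaw -1.374 [0.595 0.108] [0.518 0.093]
(363, 0, 431, 11) yaw -1.545 [ 0.724 -0.012] [ 0.725 -0.085]
(147, 85, 213, 82) yaw -1.407 [0.612 0.202] [0.623 0.132]
(250, 175, 312, 169) yaw -1.34 [0.528 0.08 ] [0.544 0.01 ]
```

```bash
python3 -m crank '[[[-16,36,-2,0,-1],[-16,36,-2,0,-1],[-16,36,-2,0,-1],[-16,36,-2,0,-1],[-16,36,-2,0,-1],[-16,36,-2,0,-1],[-16,36,-2,0,-1],[-16,36,-2,0,-1],[-16,36,0,0,-1],[-16,36,0,0,-1]]]' 15
python3 -m crank '[[[-16,36,0,0,-1],[0,0,0,-0.115,-1],[0,0,0,-0.115,-1],[0,0,0,-0.115,-1],[0,0,0,-0.11,-1],[0,0,0,0,-1],[0,0,0,0,-1]]]'
python3 - <<'E'
from h import *
im=grab("wrist","w4.png"); s=ctrl.get_state()
print("tool yaw",2*np.arctan2(s["tool_rot"][1],s["tool_rot"][0])%(2*np.pi))
hsv=cv2.cvtColor(im["pixels"],cv2.COLOR_RGB2HSV);m=cv2.inRange(hsv,(100,110,25),(125,255,255));m[215:]=0
m=cv2.morphologyEx(m,cv2.MORPH_CLOSE,np.ones((7,7)))
for c in cv2.findContours(m,cv2.RETR_EXTERNAL,cv2.CHAIN_APPROX_NONE)[0]:
    if cv2.contourArea(c)>200:
        h=cv2.convexHull(c); ap=cv2.approxPolyDP(h,4,True)[:,0]; print(cv2.contourArea(c),[(p.tolist(),onz(im,*p,.038)[:2].round(3).tolist()) for p in ap], cv2.minAreaRect(c))
E
```

```text
time: 17.78
position: [0.4048, -0.3115, 0.1951]
tool_rot: [-3.133, -0.208, 0.004]
ft_force: [-0.3, -0.9, 0.0]
grip_width: 0.97
grip_force: 0.0
time: 18.37
position: [0.3949, -0.3475, 0.1952]
tool_rot: [-3.006, -0.905, 0.003]
ft_force: [0.3, 0.8, -0.1]
grip_width: 0.996
grip_force: 0.0
tool yaw 0.5846394978580625
```

View pics/w4.png

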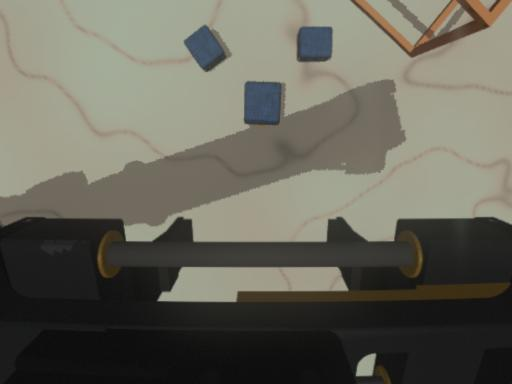

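The wrist view shows the large ring box at (263,103), spanning columns 244 to 281 and rows 82 to 125 and square to the tool. The two smaller ones are at (205,47) and (315,43).

```bash
python3 - <<'E'
from h import *
im=grab("wrist"); s=ctrl.get_state()
a=im["pixels"].astype(int); m=((a[...,2]>a[...,0]+12)&(a[...,2]>a[...,1]+5)).astype(np.uint8)*255; m[215:]=0
y=2*np.arctan2(s["tool_rot"][1],s["tool_rot"][0]);X=np.array([np.cos(y),np.sin(y)]);Y=np.array([np.sin(y),-np.cos(y)])
for c in cv2.findContours(m,cv2.RETR_EXTERNAL,cv2.CHAIN_APPROX_NONE)[0]:
    if cv2.contourArea(c)>300:
        r=cv2.minAreaRect(c); x0,y0,w,h=cv2.boundingRect(c)
        print(cv2.contourArea(c),r,(x0,y0,w,h))
        for q in cv2.boxPoints(r): 
            d=onz(im,*q,.038)[:2]-s["position"][:2]; print("   rel tool mm top", (d@X*1000).round(1),(d@Y*1000).round(1))
E
```

```text
1327.0 ((261.81146240234375, 102.7215576171875), (34.74162673950195, 41.011474609375), 1.7357046604156494) (244, 82, 36, 42)
   rel tool mm top 67.4 -19.8
   rel tool mm top 114.8 -17.7
   rel tool mm top 113.6 23.4
   rel tool mm top 66.1 22.7
882.0 ((315.0, 42.5), (29.0, 32.0), 90.0) (299, 28, 33, 30)
   rel tool mm top 173.3 44.5
   rel tool mm top 173.7 81.2
   rel tool mm top 142.5 82.8
   rel tool mm top 142.2 45.4
871.5 ((203.27703857421875, 46.58783721923828), (34.0605583190918, 27.899433135986328), 54.462318420410156) (184, 26, 39, 42)
   rel tool mm top 160.3 -90.1
   rel tool mm top 177.2 -63.0
   rel tool mm top 147.3 -41.2
   rel tool mm top 129.8 -68.4
```

```bash
python3 -m crank '[[[30,1,20,0,-1],[30,1,20,0,-1],[30,0,20,0,-1],[0,0,35,0,-1],[0,0,35,0,-1],[0,0,25,0,-1],[0,0,10,0,-1],[0,0,0,0,-1],[0,0,0,0,-1]]]'
python3 -m crank '[[[0,0,5,0,-1],[0,0,0,0,-1],[0,0,5,0,-1],[0,0,0,0,-1],[0,0,0,0,-1]]]'|egrep 'pos|ft'
```

```text
time: 19.22
position: [0.4721, -0.2998, 0.0325]
tool_rot: [3.007, 0.909, 0.0]
ft_force: [0.3, -0.4, 0.8]
grip_width: 0.998
grip_force: 0.0
position: [0.4719, -0.2996, 0.0222]
ft_force: [-0.6, 0.2, 0.5]
```

```bash
for i in 1 2 3 4; do python3 -m crank '[[[0,0,2,0,-1],[0,0,0,0,-1],[0,0,2,0,-1],[0,0,0,0,-1],[0,0,0,0,-1]]]'|egrep 'pos|ft'; done
```

```text
position: [0.4717, -0.2994, 0.0178]
ft_force: [-0.2, 1.0, -0.6]
position: [0.4717, -0.2994, 0.0138]
ft_force: [0.3, 0.2, -1.2]
position: [0.4717, -0.2995, 0.0098]
ft_force: [-0.5, 0.1, 0.7]
position: [0.4717, -0.2994, 0.0058]
ft_force: [0.7, -0.2, -0.9]
```

```bash
for i in 1 2 3 4 5 6; do python3 -m crank '[[[0,0,1,0,-1],[0,0,1,0,-1],[0,0,0,0,-1],[0,0,0,0,-1]]]'|egrep 'pos|ft'; done
```

```text
position: [0.4718, -0.2995, 0.0039]
ft_force: [0.3, -0.2, -0.0]
position: [0.4717, -0.2995, 0.0019]
ft_force: [0.1, 0.2, -0.3]
position: [0.4718, -0.2995, -0.0001]
ft_force: [-0.4, -0.3, -0.4]
position: [0.4717, -0.2995, -0.0021]
ft_force: [-0.1, 0.5, -0.1]
position: [0.4717, -0.2995, -0.0041]
ft_force: [-0.0, 0.9, 0.7]
position: [0.4718, -0.2994, -0.0061]
ft_force: [0.1, -0.4, 0.4]
```

The reading is below 0 with no contact, so the same 19.5 mm offset holds with the gripper open. I'll go 4 mm lower and grip.

```bash
python3 -m crank '[[[0,0,2,0,-1],[0,0,2,0,-1],[0,0,0,0,0],[0,0,0,0,0.4],[0,0,0,0,1],[0,0,0,0,1],[0,0,0,0,1],[0,0,0,0,1],[0,0,0,0,1],[0,0,0,0,1]]]' 15
python3 -m crank '[[[0,0,-5,0,1],[0,0,-15,0,1],[0,0,-20,0,1],[0,0,0,0,1]]]'
python3 - <<'E'
from h import *
im=grab("side"); s=ctrl.get_state(); p=s["position"]
a=im["pixels"].astype(int); m=((a[...,2]>a[...,0]+12)&(a[...,2]>a[...,1]+5)).astype(np.uint8)
N,l,st,c=cv2.connectedComponentsWithStats(m)
for i in range(1,N):
    if st[i,4]>60: print(st[i],c[i])
print("ring proj if held", proj(im,p+[0,0,.029]),"table",proj(im,[.472,-.299,.019]),s["joint_positions"])
E
```

```text
time: 24.13
position: [0.4718, -0.2995, -0.01]
tool_rot: [3.007, 0.91, -0.0]
ft_force: [-0.7, -0.6, 0.3]
grip_width: 0.507
grip_force: 15.0
time: 24.47
position: [0.4743, -0.3009, 0.0337]
tool_rot: [3.002, 0.909, 0.006]
ft_force: [1.4, -1.3, -0.4]
grip_width: 0.508
grip_force: 15.0
[299 301   9  12  63] [302.95238095 306.50793651]
[257 315  22  16 204] [267.30882353 322.33333333]
ring proj if held (np.float64(269.62257715938307), np.float64(317.6118967861487)) table (np.float64(267.6372482817801), np.float64(325.34533698658186)) [ 0.72668226  0.2880335  -0.23825127  1.86071318  0.08045845  0.99733578
 -0.52852299]
```

The opening is 0.507 x 87 = 44.1 mm, which matches the ring box. With the box on the table the reading was -0.010, so on the box floor it will be about -0.002. I'll carry it over.

```bash
python3 -m crank '[[[0,0,-25,0,1],[0,0,-35,0,1],[10,-7,-30,0,1],[25,-18,0,0,1],[32,-24,0,0,1],[32,-24,0,0,1],[32,-24,0,0,1],[32,-24,0,0,1],[32,-24,0,0,1],[32,-24,0,0,1]]]'
python3 -m crank '[[[22,-15,0,0,1],[12,-7,0,0,1],[0,0,0,0.09,1],[0,0,0,0.09,1],[0,0,0,0.09,1],[0,0,0,0.084,1],[0,0,0,0,1],[0,0,0,0,1]]]'
cat > tgt.py <<'E'
from h import *
import sys
s=ctrl.get_state();p=s["position"];y=2*np.arctan2(s["tool_rot"][1],s["tool_rot"][0]);y=(y+np.pi)%(2*np.pi)-np.pi
b=np.array([.578,.034]);c,si=np.cos(.231),np.sin(.231)
t=b+np.array([[c,-si],[si,c]])@np.array([float(sys.argv[1]),float(sys.argv[2])]) 
d=(t-p[:2])*1000;print("yaw",y,"z",p[2],"tool x",d@[np.cos(y),np.sin(y)],"tool y",d@[np.sin(y),-np.cos(y)],s["ft_force"],s["grip_width"])
E
python3 tgt.py 0 -.032
```

```text
time: 25.35
position: [0.5667, -0.0312, 0.119]
tool_rot: [-3.007, -0.91, 0.002]
ft_force: [1.3, -1.4, -0.6]
grip_width: 0.508
grip_force: 15.0
time: 26.02
position: [0.5826, 0.0042, 0.119]
tool_rot: [-3.12, -0.37, 0.002]
ft_force: [0.1, -0.4, -1.0]
grip_width: 0.506
grip_force: 15.0
yaw 0.23626687259686463 z 0.11903310652103608 tool x 2.3731221459483858 tool y 1.9375601948932102 [ 0.12748583 -0.40108782 -1.02413414] 0.5061607505515721
```

```bash
python3 -m crank '[[[2,2,20,0,1],[0,0,20,0,1],[0,0,20,0,1],[0,0,20,0,1],[0,0,15,0,1],[0,0,12,0,1],[0,0,6,0,1],[0,0,0,0,1],[0,0,0,0,1]]]'|egrep 'pos|ft|wid'
for i in 1 2 3 ; do python3 -m crank '[[[0,0,1,0,1],[0,0,0,0,1],[0,0,1,0,1],[0,0,0,0,1]]]'|egrep 'pos|ft'; done
```

```text
position: [0.5858, 0.0028, 0.0072]
ft_force: [-0.3, 0.4, 0.5]
grip_width: 0.508
position: [0.5859, 0.0027, 0.0054]
ft_force: [-0.3, 1.0, -0.8]
position: [0.5854, 0.0027, 0.0028]
ft_force: [-0.6, -0.5, -0.5]
position: [0.5854, 0.0027, 0.0007]
ft_force: [-0.3, -0.2, -1.1]
```

```bash
for i in 1 2 3; do python3 -m crank '[[[0,0,1,0,1],[0,0,0,0,1],[0,0,0,0,1]]]'|egrep 'pos|ft'; done
```

```text
position: [0.5854, 0.0027, -0.0001]
ft_force: [-0.1, -0.0, -0.4]
position: [0.5854, 0.0026, -0.0011]
ft_force: [0.3, 1.1, -1.2]
position: [0.5857, 0.0027, -0.002]
ft_force: [0.4, 0.5, -0.8]
```

```bash
python3 -m crank '[[[0,0,0,0,-0.1],[0,0,0,0,-0.2],[0,0,0,0,-0.33],[0,0,0,0,-0.33],[0,0,0,0,-0.33],[0,0,-15,0,-0.33],[0,0,-25,0,-0.33],[0,0,-35,0,-0.33],[0,0,-35,0,0],[0,0,-35,0,1]]]'
python3 -m crank '[[[-30,0,-35,0,1],[-40,0,-20,0,1],[-20,0,0,0,1],[0,0,0,0,1],[0,0,0,0,1]]]'
python3 - <<'E'
from h import *
im=grab("wrist","w5.png");s=ctrl.get_state()
a=im["pixels"].astype(int); m=((a[...,2]>a[...,0]+12)&(a[...,2]>a[...,1]+5)).astype(np.uint8)*255; m[215:]=0
b=np.array([.578,.034]);c,si=np.cos(.231),np.sin(.231)
for k in cv2.findContours(m,cv2.RETR_EXTERNAL,cv2.CHAIN_APPROX_NONE)[0]:
    if cv2.contourArea(k)>200:
        r=cv2.minAreaRect(k); print(cv2.contourArea(k),r)
        for q in cv2.boxPoints(r):
            d=onz(im,*q,.046)[:2]-b; print("  box frame",(c*d[0]+si*d[1]).round(4),(-si*d[0]+c*d[1]).round(4))
E
```

```text
time: 29.35
position: [0.5851, 0.0028, 0.1443]
tool_rot: [-3.12, -0.367, 0.001]
ft_force: [0.7, -0.2, -0.0]
grip_width: 0.585
grip_force: 0.0
time: 29.77
position: [0.5032, -0.0174, 0.1939]
tool_rot: [3.119, 0.365, 0.002]
ft_force: [0.1, 0.6, 0.3]
grip_width: 0.22
grip_force: 0.0
565.5 ((479.9353332519531, 181.18173217773438), (22.322689056396484, 30.570232391357422), 69.77513122558594)
  box frame -0.0803 -0.2925
  box frame -0.0662 -0.3293
  box frame -0.0938 -0.3465
  box frame -0.1082 -0.3088
1431.0 ((258.7669982910156, 107.3936767578125), (36.29220962524414, 42.380550384521484), 2.726310968399048)
  box frame -0.0226 -0.0089
  box frame 0.0253 -0.012
  box frame 0.0235 -0.0538
  box frame -0.0246 -0.0522
```

View pics/w5.png

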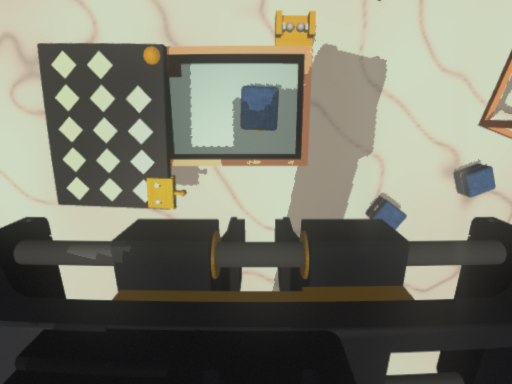

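The ring box stands upright inside, at box frame (0, -0.032), and the lid edge is clear of the opening. I'll go round to the lid's free edge.

```bash
python3 -m crank '[[[-1,-34,0,0.035,1],[0,-34,0,0,1],[0,-34,0,0,1],[-1,-34,0,0,1],[-1,-34,0,0,1],[-1,-34,0,0,1],[-1,-34,0,0,1],[-1,-33,0,0,1],[0,0,0,0,1],[0,0,0,0,1]]]' 10
cat > lf.py <<'E'
from h import *
import sys
th=float(sys.argv[1]);s=ctrl.get_state();p=s["position"];y=2*np.arctan2(s["tool_rot"][1],s["tool_rot"][0]);y=(y+np.pi)%(2*np.pi)-np.pi
d=p[:2]-[.612,.1225];c,si=np.cos(th),np.sin(th);print("yaw-90",y-np.pi/2,"lid frame",c*d[0]+si*d[1],-si*d[0]+c*d[1],"z",p[2],s["ft_force"])
E
python3 lf.py -1.375
```

```text
time: 30.65
position: [0.442, 0.2503, 0.1926]
tool_rot: [-3.124, -0.321, 0.003]
ft_force: [0.4, -1.3, 0.1]
grip_width: 0.007
grip_force: 0.0
yaw-90 -1.366074515889351 lid frame -0.1584794821094014 -0.1418834818443725 z 0.1925563287936907 [ 0.40791049 -1.26831794  0.05564598]
```

```bash
python3 -m crank '[[[-10,0,30,0,1],[0,0,35,0,1],[0,0,35,0,1],[0,0,34,0,1],[0,0,15,0,1],[0,0,0,0,1],[0,6,0,0,1],[0,6,0,0,1],[0,5,0,0,1],[0,4,0,0,1]]]'
python3 -m crank '[[[0,4,0,0,1],[-3,3,0,-0.02,1],[-3,3,0,-0.02,1],[-4,4.5,0,-0.03,1],[-4,4.5,0,-0.03,1],[-4,4.5,0,-0.03,1],[0,0,0,0,1],[0,0,0,0,1]]]'
python3 lf.py -1.25; sed -i 's/print((x1,y1,x2,y2)/print((x1,y1,x2,y2)/' lines.py; python3 lines.py
```

```text
time: 31.48
position: [0.4381, 0.2248, 0.0456]
tool_rot: [-3.125, -0.309, -0.003]
ft_force: [-4.0, 2.8, 1.6]
grip_width: 0.005
grip_force: 1.9
time: 32.15
position: [0.4262, 0.1969, 0.0449]
tool_rot: [3.099, 0.511, 0.003]
ft_force: [-0.3, 0.1, -0.0]
grip_width: 0.006
grip_force: 0.0
yaw-90 -1.2436470819293364 lid frame -0.1292337186851149 -0.15287684417624225 z 0.04486531447205672 [-0.2613488   0.14837393 -0.02666289]
(269, 44, 272, 135) yaw -1.2 [0.535 0.228] [0.487 0.21 ]
(188, 127, 192, 207) yaw -1.257 [0.475 0.26 ] [0.427 0.244]
(500, 176, 510, 100) yaw -1.171 [0.512 0.058] [0.556 0.077]
(272, 136, 274, 211) yaw -1.205 [0.486 0.21 ] [0.441 0.192]
```

```bash
python3 -m crank '[[[-4,4.5,0,-0.05,1],[-4,4.5,0,-0.05,1],[-4,4.5,0,-0.03,1],[-4,4.5,0,-0.03,1],[-4,4.5,0,-0.03,1],[-4,4.5,0,-0.03,1],[-4,4.5,0,-0.03,1],[-4,4.5,0,-0.03,1],[-4,4.5,0,-0.03,1],[-4,4.5,0,-0.03,1]]]'|egrep 'pos|ft'
python3 -m crank '[[[-4,4.5,0,-0.03,1],[-4,4.5,0,-0.03,1],[-4,4.5,0,-0.03,1],[-4,4.5,0,-0.03,1],[-4,4.5,0,-0.03,1],[-4,4.5,0,-0.03,1],[-4,4.5,0,-0.03,1],[-4,4.5,0,-0.03,1],[0,0,0,0,1],[0,0,0,0,1]]]'|egrep 'pos|ft'
python3 lf.py -.68; python3 lines.py
```

```text
position: [0.4117, 0.1397, 0.0445]
ft_force: [-1.2, 1.9, 0.9]
position: [0.4145, 0.0911, 0.0444]
ft_force: [0.1, -0.9, -0.5]
yaw-90 -0.6636250317257586 lid frame -0.13380433997209948 -0.14857195783569366 z 0.04439551079599832 [ 0.10553789 -0.91152189 -0.5041729 ]
(276, 101, 276, 0) yaw -0.651 [0.472 0.149] [0.505 0.192]
(275, 166, 275, 102) yaw -0.65 [0.448 0.119] [0.472 0.149]
```

```bash
python3 -m crank '[[[-4,4.5,0,-0.03,1],[-4,4.5,0,-0.03,1],[-4,4.5,0,-0.03,1],[-4,4.5,0,-0.03,1],[-4,4.5,0,-0.03,1],[-4,4.5,0,-0.03,1],[-4,4.5,0,-0.03,1],[-4,4.5,0,-0.03,1],[-4,4.5,0,-0.03,1],[-4,4.5,0,-0.03,1]]]'|egrep 'pos|ft'
python3 -m crank '[[[-4,4.5,0,-0.03,1],[-4,4.5,0,-0.03,1],[-4,4.5,0,-0.03,1],[-4,4.5,0,-0.03,1],[-4,4.5,0,-0.03,1],[-4,4.5,0,-0.03,1],[-4,4.5,0,-0.03,1],[-4,4.5,0,-0.03,1],[-4,4.5,0,-0.03,1],[-4,4.5,0,-0.03,1]]]'|egrep 'pos|ft'
python3 -m crank '[[[0,0,0,0,1],[0,0,0,0,1]]]' |egrep 'pos|ft'
python3 lf.py -.05; python3 lines.py
```

```text
position: [0.4326, 0.0347, 0.0443]
ft_force: [-1.5, 0.5, 0.1]
position: [0.4672, -0.0145, 0.0441]
ft_force: [-2.2, 0.4, 1.5]
position: [0.4678, -0.0144, 0.0442]
ft_force: [-0.1, 1.3, -0.1]
yaw-90 -0.06331233966864502 lid frame -0.13713146737296478 -0.14397559445336836 z 0.04422011890690532 [-0.12994302  1.29685195 -0.06576972]
(274, 211, 274, 97) yaw -0.05 [ 0.478 -0.002] [0.482 0.069]
(275, 35, 275, 96) yaw -0.051 [0.484 0.102] [0.482 0.069]
```

```bash
python3 -m crank '[[[-4,4.5,0,-0.03,1],[-4,4.5,0,-0.03,1],[-4,4.5,0,-0.03,1],[-4,4.5,0,-0.03,1],[-4,4.5,0,-0.03,1],[-4,4.5,0,-0.03,1],[0,0,0,0,1],[0,-4,0,0,1],[-12,0,0,0,1],[0,0,0,0,1]]]'|egrep 'pos|ft'
python3 lf.py .13; python3 lines.py
```

```text
position: [0.492, -0.0531, 0.0443]
ft_force: [0.5, -0.9, 0.4]
yaw-90 0.11569493120667484 lid frame -0.14174535712452607 -0.15860676418080655 z 0.044289264530535576 [ 0.46600037 -0.89769111  0.37994786]
(283, 131, 283, 0) yaw -1.437 [0.499 0.012] [0.489 0.083]
(282, 211, 282, 132) yaw -1.434 [ 0.505 -0.038] [0.498 0.012]
```

```bash
python3 -m crank '[[[0,2,0,-0.01,1],[0,2,0,-0.01,1],[0,1,0,0,1],[-1.4,1.6,0,-0.01,1],[-1.4,1.6,0,-0.01,1],[-1.4,1.6,0,-0.01,1],[-1.4,1.6,0,-0.01,1],[0,0,0,0,1],[0,0,0,0,1]]]'|egrep 'pos|ft'
python3 lf.py .17; python3 lines.py
for i in 1 2; do python3 -m crank '[[[-0.7,0.8,0,-0.005,1],[-0.7,0.8,0,-0.005,1],[0,0,0,0,1]]]'|egrep 'pos|ft'; done
```

```text
position: [0.5047, -0.0548, 0.0442]
ft_force: [-1.1, -0.5, -0.1]
yaw-90 0.17792806745083745 lid frame -0.13571310877184237 -0.15655841803587217 z 0.04424691227547508 [-1.05322777 -0.53547538 -0.10660012]
(274, 211, 276, 84) yaw -1.395 [ 0.512 -0.04 ] [0.498 0.037]
(277, 72, 277, 0) yaw -1.38 [0.497 0.043] [0.49 0.08]
(499, 189, 510, 135) yaw -1.384 [0.657 0.001] [0.651 0.036]
position: [0.5062, -0.0559, 0.0442]
ft_force: [-0.8, 1.3, 0.8]
position: [0.5082, -0.057, 0.0442]
ft_force: [0.4, 0.9, 0.0]
```

```bash
for i in 1 2 3 4; do python3 -m crank '[[[-0.5,0.7,0,-0.004,1],[0,0,0,0,1],[-0.5,0.7,0,-0.004,1],[0,0,0,0,1]]]'|egrep 'pos|ft'; python3 lf.py .22; done
```

```text
position: [0.5096, -0.0578, 0.0442]
ft_force: [0.0, -0.1, 0.4]
yaw-90 0.20608277228270655 lid frame -0.13929249917818273 -0.1536078976440333 z 0.04421508786789725 [ 0.00517912 -0.07359162  0.41796116]
position: [0.5105, -0.0583, 0.0441]
ft_force: [-4.1, -1.0, 2.8]
yaw-90 0.21415039600298336 lid frame -0.13852682719047674 -0.15433119293829095 z 0.04412253335736006 [-4.05003498 -1.02833809  2.78055091]
position: [0.5115, -0.059, 0.044]
ft_force: [-5.9, -0.5, 4.4]
yaw-90 0.2221449498509891 lid frame -0.13764356502325478 -0.15518796053826858 z 0.04399763305945263 [-5.9215126  -0.50386419  4.35508316]
position: [0.5122, -0.0595, 0.0437]
ft_force: [-7.5, -1.2, 4.3]
yaw-90 0.2301631811827356 lid frame -0.13712895863803715 -0.15581955625023414 z 0.04374436264965139 [-7.48428603 -1.23642423  4.25585342]
```

```bash
for i in 1 2 3 4 5; do python3 -m crank '[[[-0.2,0.6,0,0,1],[0,0,0,0,1],[0,0,0,0,1]]]'|egrep 'pos|ft'; done; python3 lf.py .231
```

```text
position: [0.5126, -0.0596, 0.0437]
ft_force: [-8.5, -0.5, 5.0]
position: [0.5132, -0.06, 0.0438]
ft_force: [-7.8, -0.8, 5.4]
position: [0.514, -0.0604, 0.0437]
ft_force: [-8.5, -1.1, 4.9]
position: [0.515, -0.0608, 0.0438]
ft_force: [-7.3, -1.7, 2.8]
position: [0.5161, -0.0613, 0.0438]
ft_force: [-5.9, -3.2, 1.8]
yaw-90 0.2293880963399033 lid frame -0.13547074328771683 -0.15699471997685674 z 0.04377059841093123 [-5.89229389 -3.16352622  1.77468085]
```

```bash
for i in 1 2 3; do python3 -m crank '[[[-0.1,0.5,0,0,1],[0,0,0,0,1],[0,0,0,0,1]]]'|egrep 'pos|ft'; done; python3 lf.py .231; python3 lines.py
```

```text
position: [0.5171, -0.0618, 0.0438]
ft_force: [-3.3, -3.1, 0.1]
position: [0.5183, -0.061, 0.044]
ft_force: [-3.6, -3.4, -1.0]
position: [0.5182, -0.0609, 0.0439]
ft_force: [-3.8, -4.0, 0.9]
yaw-90 0.22962446215950472 lid frame -0.13328570200846257 -0.15708409892445013 z 0.04392899206608062 [-3.81341985 -4.00260395  0.92903658]
(272, 13, 273, 211) yaw -1.325 [0.496 0.066] [ 0.524 -0.046]
(498, 194, 510, 126) yaw -1.303 [ 0.668 -0.001] [0.656 0.042]
```

```bash
for i in 1 2; do python3 -m crank '[[[0,0.5,0,0,1],[0,0,0,0,1],[0,0,0,0,1]]]'|egrep 'pos|ft'; done; python3 lf.py .231
```

```text
position: [0.5183, -0.061, 0.0439]
ft_force: [-5.1, -4.1, 0.8]
position: [0.5183, -0.061, 0.0439]
ft_force: [-6.8, -4.6, 2.4]
yaw-90 0.22947211805988843 lid frame -0.13320518803468584 -0.1571658712656389 z 0.04390958738588924 [-6.8414877  -4.5858734   2.40401015]
```

The lid met a firm stop after about 8 mm of roller travel and a fall in force, so it has snapped home. I'll back off and verify.

```bash
python3 -m crank '[[[0,-2,0,0,1],[0,-4,0,0,1],[0,-10,0,0,1],[0,-15,0,0,1],[0,0,-30,0,1],[0,0,-40,0,1],[0,-20,-40,0,1],[0,-30,-30,0,1],[0,0,0,0,1],[0,0,0,0,1]]]'
python3 lines.py; python3 - <<'E'
from h import *
im=grab("wrist"); 
c,s=np.cos(.231),np.sin(.231)
for q in((-.073,-.09,.073),(.065,-.09,.073)): print(proj(im,[.578+c*q[0]-s*q[1],.034+s*q[0]+c*q[1],q[2]]))
S=grab("side");hsv=cv2.cvtColor(S["pixels"],cv2.COLOR_RGB2HSV);m=((hsv[...,0]>12)&(hsv[...,0]<28)&(hsv[...,1]>150)&(hsv[...,2]>100)).astype(np.uint8);m[230:]=0
N,l,st,cc=cv2.connectedComponentsWithStats(m)
print([(st[i].tolist(),cc[i].round(1).tolist(),onz(S,*cc[i],.073).round(3).tolist()) for i in range(1,N) if st[i,4]>25 and 150<cc[i][0]<300])
E
```

```text
time: 42.7
position: [0.4438, -0.078, 0.1833]
tool_rot: [1.949, 2.456, 0.003]
ft_force: [0.1, -1.1, -0.1]
grip_width: 0.005
grip_force: 0.0
(457, 161, 475, 24) yaw -1.316 [ 0.665 -0.   ] [0.628 0.142]
(134, 144, 255, 188) yaw -0.132 [ 0.297 -0.066] [ 0.441 -0.086]
(464, 209, 505, 108) yaw -1.562 [ 0.699 -0.053] [0.698 0.071]
(327, 127, 332, 37) yaw -1.344 [0.503 0.   ] [0.483 0.09 ]
(343, 20, 423, 20) yaw -1.31 [0.489 0.108] [0.571 0.13 ]
(137, 146, 197, 168) yaw -0.135 [ 0.3   -0.068] [ 0.371 -0.078]
(324, 195, 382, 195) yaw -1.344 [ 0.522 -0.076] [ 0.59 -0.06]
(276, 184, 329, 184) yaw -1.343 [ 0.464 -0.075] [ 0.524 -0.061]
(383, 194, 433, 193) yaw -1.324 [ 0.591 -0.058] [ 0.651 -0.043]
(np.float64(333.36730465758336), np.float64(196.10417605424766))
(np.float64(451.18554488053314), np.float64(195.76423166283064))
[([249, 178, 24, 19, 167], [259.4, 187.6], [0.655, -0.019, 0.073])]
```

```bash
python3 - <<'E'
from h import *
im=grab("wrist"); a=im["pixels"].astype(int)
c,s=np.cos(.231),np.sin(.231); W=lambda x,y,z:[.578+c*x-s*y,.034+s*x+c*y,z]
for v in (100,150,185):print(v,[(u,*a[v,u]) for u in list(range(310,345,3))+list(range(436,472,3))])
for y in(-.06,-.02): print([np.round(proj(im,W(x,y,z)),0).tolist() for x,z in((-.073,.073),(-.073,.061),(-.065,.06),(-.065,0),(.065,.073),(.065,.06))])
hsv=cv2.cvtColor(im["pixels"],cv2.COLOR_RGB2HSV);m=((hsv[...,0]>12)&(hsv[...,0]<28)&(hsv[...,1]>150)&(hsv[...,2]>100)).astype(np.uint8);m[212:]=0
N,l,st,cc=cv2.connectedComponentsWithStats(m)
for i in range(1,N):
  if st[i,4]>60: print(st[i],cc[i].round(1),onz(im,*cc[i],.073).round(4))
print("pin/catch pred",proj(im,W(.053,.078,.074)),proj(im,W(.073,-.07,.057)))
E
```

```text
100 [(310, np.int64(179), np.int64(169), np.int64(149)), (313, np.int64(184), np.int64(178), np.int64(157)), (316, np.int64(184), np.int64(184), np.int64(163)), (319, np.int64(183), np.int64(186), np.int64(165)), (322, np.int64(183), np.int64(186), np.int64(165)), (325, np.int64(182), np.int64(186), np.int64(164)), (328, np.int64(181), np.int64(186), np.int64(165)), (331, np.int64(132), np.int64(136), np.int64(120)), (334, np.int64(74), np.int64(76), np.int64(67)), (337, np.int64(112), np.int64(107), np.int64(90)), (340, np.int64(76), np.int64(78), np.int64(68)), (343, np.int64(80), np.int64(82), np.int64(72)), (436, np.int64(51), np.int64(50), np.int64(46)), (439, np.int64(50), np.int64(49), np.int64(45)), (442, np.int64(50), np.int64(50), np.int64(45)), (445, np.int64(61), np.int64(63), np.int64(54)), (448, np.int64(52), np.int64(52), np.int64(46)), (451, np.int64(58), np.int64(58), np.int64(52)), (454, np.int64(63), np.int64(64), np.int64(56)), (457, np.int64(70), np.int64(70), np.int64(62)), (460, np.int64(72), np.int64(73), np.int64(64)), (463, np.int64(68), np.int64(68), np.int
[... 2318 characters left out ...]
t64(179), np.int64(134), np.int64(58)), (460, np.int64(176), np.int64(132), np.int64(58)), (463, np.int64(165), np.int64(127), np.int64(61)), (466, np.int64(133), np.int64(131), np.int64(118)), (469, np.int64(166), np.int64(164), np.int64(147))]
[[337.0, 171.0], [334.0, 169.0], [340.0, 169.0], [328.0, 161.0], [458.0, 172.0], [450.0, 170.0]]
[[339.0, 134.0], [336.0, 133.0], [343.0, 133.0], [329.0, 131.0], [464.0, 135.0], [456.0, 135.0]]
[463  25  16  19 241] [470.2  34.2] [0.613 0.125 0.073]
[437 161  48  36 952] [456.4 178.9] [ 0.6566 -0.0177  0.073 ]
pin/catch pred (np.float64(468.80648074925557), np.float64(36.58282484913798)) (np.float64(453.5670857027551), np.float64(177.42864230916268))
```

The lid edges sit at their shut positions: the near edge is at about column 337 and the far edge at 463, both as predicted. The strike and catch now show as one brass shape, so I'll hand the job in.

```bash
python3 -c "
from bench import job
print(job.close_job())"
```

```text
the job is handed in; nothing more can be done
None
```

I handed the job in with the ring box upright inside the keepsake box and the lid shut past its catch; the hand-in returned no verdict, and the vase, cube and tray were never approached.

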